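Put the upper tray on the sliding spice stand and set the salt shaker in its dish

TASK

Put the leaning upper tray onto the spice stand, gently and without dropping it, so that all four corner holes go over the posts and the tray lies level, fully down on the shoulders of the posts; the stand's carriage slides a little on its rails, so feel for where the posts are. Then set the round-bottomed salt shaker upright in the dished cup on that tray, never knocking it over, and let go; leave everything else on the shelf where it is.

Things in the scene. Friction and masses are not known exactly. Their poses are not given: they have to be found in the camera images.
- stand: Lower part of the stand, fixed. Origin on the shelf, mid runner plate (176 mm along x, 120 along y, 20 high with rails); x along the rails, z up. On the rails a carriage (lower tray 130 x 180 with three low tins and four corner posts) slides along x only, stiffly (4 N moves it, stays where left); it starts up to 14 mm either side of the middle. This pose does not tell the carriage's place: feel or look.
- posts_mid (a point): Fixed point of the stand, 60 above its origin, midway between the steel posts only if the carriage is central. Axes as the stand's. Posts at x = carriage shift +-52, y = +-77: 16 thick up to a shoulder 60 above the shelf, where the tray rests; then 10 thick up to 82; then tapering to a blunt tip 4 across at 94 above the shelf.
- tray: Upper tray, loose, light wood, about 0.3 kg. Origin: centre of its underside; z normal to it. Sizes in mm: board 130 (x) x 180 (y) x 8, rim to 18; four 13 mm through holes at x = +-52, y = +-77. Starts leaning on the rest: its z 30 degrees off vertical, leaning to the rest's -x, its +x edge high, yaw as the rest's. Either way round (half a turn about z) fits the posts.
- handle (a point): Point on the tray's upright bar handle, on the tray's z axis, 56 above its underside; axes as the tray's. The bar is 40 along x, 12 thick along y, and its top is 72 above the underside (16 above this point).
- rest: Fixed sloping wooden rest that the tray leans on, about 140 x 150. Origin on the shelf under the middle of the slope, which climbs 30 degrees towards the rest's +x and is 55 above the shelf there. A lip along its lower edge, 14 high square to the slope, stops the tray.
- shaker: Round-bottomed glass salt shaker, steel cap, standing on the shelf; 42 across, 80 high, about 0.14 kg. Origin: centre of its foot, z up. Flat foot 20 across, domed out to 40 across at 11 above the foot; straight glass side from 20 to 52 above the foot.
- dish (a point): Centre of the inner floor of the dished wooden cup on the tray, at the tray's y = +58, 12 above its underside; axes as the tray's. Conical inside about 28 across at the floor, 48 at the rim, 12 above the floor; outside 58 across. It centres the shaker's domed base.
- cereal_box: Grey plastic cereal container with a white clip-on lid, 100 x 170 x 220, standing. Origin under it, on the shelf. Bystander, leave alone.
- dipper: Wooden honey dipper lying across in front of the robot, about 150 long, 24 high. Origin under it, on the shelf. Bystander, leave alone.
- scoop: Stainless steel scoop lying on the shelf, about 175 long, 35 high. Origin under it, on the shelf. Bystander, leave alone.
- silicone_lid: Orange silicone lid lying flat, 96 across, 11 high with its small knob. Origin under it, on the shelf. Bystander, leave alone.
- jar: Glass jar, 72 across, 110 high. Origin under it, on the shelf. Bystander, leave alone.
- can: Food can, 74 across, 100 high. Origin under it, on the shelf. Bystander, leave alone.
- mug: White mug, 80 across, 90 high. Origin under it, on the shelf. Bystander, leave alone.
There are look-alikes about, which are no part of the job. What is shaped like the shaker but blue or pink is not meant.

How it is judged:
On the way, in this order (a step that is already met when the one before it is completed fails the run):
1. the tray is level and fully down on the shoulders of all four posts (z of tray in the frame of stand between 0.055 and 0.0635 m and horizontal distance between tray and stand below 0.022 m and angle between tray's own z axis and vertical below 0.03 rad and angle between the x axis of tray and the x axis of stand, either way round below 0.08 rad), for 0.2 s.
2. the shaker stands upright in the tray's dished cup (horizontal distance between shaker and dish below 0.006 m and z of shaker in the frame of dish between -0.004 and 0.005 m and angle between shaker's own z axis and vertical below 0.1 rad), for 0.2 s.
At the end, for the whole second after the job is handed in: Tray underside 55 to 63.5 mm above the shelf (60 nominal), centre within 22 mm of the stand's middle, level within 0.03 rad, lined up within 0.08 rad either way round; shaker's foot within 6 mm of the dish's centre, at most 5 mm above its floor, upright within 0.1 rad; both at rest (all of step 1 and all of step 2 and linear speed of each of tray, shaker below 0.02 m/s); the robot touches nothing.
It fails at once if the glass shaker is knocked over (tilted by more than 0.6 rad) (angle between shaker's own z axis and vertical above 0.6 rad).
It fails at once if the tray is dropped or slammed: faster than 0.3 m/s while down among the posts (linear speed of tray above 0.3 m/s and z of tray in the frame of stand below 0.094 m and horizontal distance between tray and stand below 0.04 m).
It fails at once if a bystander is moved by more than 30 mm (distance of any of cereal_box, dipper, scoop, silicone_lid, jar, can, mug from where it was at the start of the episode above 0.03 m).
It also fails if it takes over 64 s, if anything falls off the work surface, if the arm or the gripper's body presses on something with over 40 N, if the wrist force passes 120 N, or if a joint passes its speed limit or range.

ROBOT

A 6-joint arm with a two-finger parallel gripper is mounted at the origin on the work surface. World frame = base frame: x ahead of the robot, y to its left, z up, the work surface at z = 0. Lengths are in m, angles in rad, forces in N, time in s.
With the tool pointing down it reaches from about 0.3 to 0.95 m from the base axis. Payload 3.1 kg.
Tool frame: the origin (TCP) lies between the finger pads; the fingertips stand 11 mm ahead of it and the grasp point (between the pads) lies 8 mm behind it; z points along the fingers, y is the direction in which the jaws open and shut (so a half turn about z gives the same grasp; the last joint's range is limited). The gripper opens to 85 mm and grips with 20 to 120 N. Pads are 22 mm wide; open, the fingers measure 114 mm over their backs; the gripper's body (76 mm by 85 mm) begins 54 mm behind the grasp point. The pads swing forward as they close: fully open they stand 13 mm farther back than shut.
Start: joints at [-0.07, 0.308, 1.634, -0, 1.2, -0.07], TCP at [0.625, -0, 0.242] pointing down, gripper open.
Joint ranges: [-3.06, 3.06], [-0.79, 1.96], [0.05, 2.63], [-1.19, 4.34], [0.05, 2.64], [-2.94, 2.94]. Speed limits (rad/s): [2.79, 2.79, 3.14, 3.14, 3.14, 3.14].

INTERFACE

Orientations are given as a rotation vector (axis times angle).
In Python, from rig import * gives the robot as it stands.
- The arm moves only by the shell command python3 -m handwheel 'ROWS'. ROWS is text: rows parted by semicolons, each of 7 numbers parted by spaces: the shift along the world's x, y, z in m, then the turn, a rotation vector about the world's x, y, z in degrees, then the closure, from 0 (fully open) to 1 (shut). In form: x y z rx ry rz fingers; .... A call has 1 to 8 rows; each row shifts and turns the pose as measured when the row begins; what a row does not reach is not made up. A row lasts 1/8 s, in which the tool goes at most 62.5 mm and 10.7 degrees, less where a joint would pass 70% of its speed; a pose out of reach is approached as far as the arm can. A call with a gripper value outside its range is refused whole. The fingers move at their own pace and stop on an object; the grip force is fixed at half the most. Time passes only in rows, so rows that do not move let the fingers close. It gives the time, the measured TCP pose, the force and the opening at its end, in the units of the state.
- sense(): the state, without advancing time (a new reading comes with each control period).
- get_image(name): name is "scene" or "side" or "wrist"; returns the picture (480x640x3 uint8, red, green, blue); there is no depth.
- camera_info(name): a dict with "vertical_fov" (degrees; the focal length in pixels is half the picture's height over the tangent of half this angle, whatever the lens; pixels are square), "cx", "cy" (the principal point, pixels), "R" (3x3) and "t" (3): a world point X has camera coordinates R X + t. Camera axes: x right, y down, z forward; pixel columns grow to the right and rows downward; lengths in m; the calibration is good to about 2 mm. The wrist camera is an equidistant fisheye: a pixel r from the principal point sees the ray r / f radians off the axis. A picture is of the moment at which its call begins: read the wrist's pose just before it. camera_info takes no time and is no camera call; for the wrist camera it gives the pose at the moment of the call.
- job_done(): hands the job in, once; it reports no verdict.
Trained networks look in the newest picture that a camera, given by its name, has taken for a name from the list of things; names that differ only in an ending like _2 or _b are one class to them, and where a whole thing is asked for, a point or a joint stands for the part that bears it (a point fixed in the world has none). Each returns a list of dicts, best first, with "p" (0 to 1); they miss things now and then, are a little off and sometimes report something else, mostly with a low value. They report only what shows in the picture. A call takes as long as a camera call. They do not tell look-alikes from the thing itself.
- recognise(query, camera): "position" ([row, column] in pixels, amid what is visible of it).
The state is a dict: "time_s": time; "joint_pos": joint angles; "dq": joint speeds; "effort": joint torques, N m; "position": TCP position; "orientation": TCP orientation; "ft_force": force on the tool from outside, world axes, zero at the start; "torque": the same for the moment, N m; "width": finger opening in m.
Only numpy, scipy, OpenCV 4.12 (cv2) and the standard library are available. Lean on these libraries where they do the work, as an engineer would, in place of code of your own. Each camera call takes 0.05 s, during which the arm holds its last target. There are 200 camera calls.

## Working session

There is one attempt and no reset: what is moved stays moved. The work goes in short steps, Python scripts to look and compute and a shell command to move; the robot and the scene stay as the last step left them, time stands still between calls to the robot, and variables do not carry over. Pictures are saved under pics/ and viewed, about 8 in all and at most 12, crops included, and the job is handed in when it is done.

```bash
ls; mkdir -p pics; cat > h.py <<'E'
from rig import *
import numpy as np, cv2
from scipy.spatial.transform import Rotation as Ro
def cam(n):
    c=camera_info(n); c['f']=240/np.tan(np.radians(c['vertical_fov'])/2); c['R']=np.array(c['R']); c['t']=np.array(c['t']); return c
def ray(c,row,col,fish=False):
    u=np.array([col-c['cx'],row-c['cy']]); 
    if fish:
        r=np.linalg.norm(u); th=r/c['f']; d=np.array([*(np.sin(th)*u/max(r,1e-9)),np.cos(th)])
    else: d=np.array([*(u/c['f']),1.]); d/=np.linalg.norm(d)
    return -c['R'].T@c['t'], c['R'].T@d
def proj(c,X,fish=False):
    p=c['R']@np.asarray(X)+c['t']
    if fish:
        rr=np.hypot(p[0],p[1]); th=np.arctan2(rr,p[2]); u=p[:2]/rr*th*c['f']
    else: u=p[:2]/p[2]*c['f']
    return np.array([u[1]+c['cy'],u[0]+c['cx']])
def tri(rs):
    A=0;b=0
    for o,d in rs:
        P=np.eye(3)-np.outer(d,d); A=A+P; b=b+P@o
    X=np.linalg.solve(A,b); return X,[np.linalg.norm(np.cross(X-o,d)) for o,d in rs]
def onz(r,z):
    o,d=r; return o+d*(z-o[2])/d[2]
E
python3 - <<'E'
from h import *
s=sense();print(s)
ims=[get_image(n) for n in ("scene","side","wrist")]
for n,i in zip(("scene","side","wrist"),ims): cv2.imwrite(f'pics/{n}0.png',i[:,:,::-1])
for n in ("scene","side","wrist"):
    c=cam(n);print(n,c['vertical_fov'],c['cx'],c['cy'],(-c['R'].T@c['t']).round(3),c['R'].round(2).tolist())
for q in ("stand","tray","handle","rest","shaker","dish","can","mug","jar","cereal_box","dipper","scoop","silicone_lid"):
  for n in ("scene","side"):
    print(q,n,[(round(d['p'],2),[int(v) for v in d['position']]) for d in recognise(q,n)][:4])
print(sense()['time_s'])
E
```

```text
pics
{'time_s': 0.0, 'joint_pos': array([-6.96731566e-02,  3.09027022e-01,  1.63519221e+00, -1.75910941e-05,
        1.19970821e+00, -6.96779896e-02]), 'dq': array([-0.00046008, -0.00082477, -0.00081905,  0.00053093, -0.00033882,
       -0.00091732]), 'effort': array([ 1.43707580e-04, -4.15252447e+01, -2.76667070e+01, -1.74997494e-04,
        1.01000658e-02, -1.14578896e-05]), 'position': array([6.24196780e-01, 4.04940736e-05, 2.41030650e-01]), 'orientation': array([-2.22019011, -2.22021504,  0.00242453]), 'ft_force': array([1.28150312, 0.15301492, 0.20591495]), 'torque': array([-0.00849597, -0.05579048,  0.012565  ]), 'width': 0.08543871511670027}
scene 56.5356392308561 319.7270978302195 236.67668229522002 [1.232 0.837 0.95 ] [[-0.81, 0.59, -0.0], [0.37, 0.51, -0.78], [-0.45, -0.63, -0.63]]
side 43.68903175469425 316.15965566265595 244.1950150309296 [-0.173 -0.865  1.008] [[0.74, -0.67, -0.02], [-0.43, -0.45, -0.78], [0.52, 0.59, -0.62]]
wrist 65.70646984690485 319.12363457572616 232.61987394549868 [0.626 0.072 0.373] [[1.0, -0.0, -0.0], [-0.0, -0.96, 0.28], [-0.0, -0.28, -0.96]]
st
[... 281 characters left out ...]
]
rest side [(0.66, [324, 362])]
shaker scene [(0.84, [250, 363]), (0.83, [251, 330]), (0.62, [233, 352])]
shaker side [(0.97, [287, 291]), (0.93, [262, 311]), (0.81, [269, 270]), (0.33, [176, 219])]
dish scene []
dish side [(0.64, [297, 374])]
can scene [(0.62, [168, 291])]
can side [(0.77, [411, 420])]
mug scene [(0.8, [255, 254])]
mug side [(0.79, [249, 399])]
jar scene [(0.61, [361, 436])]
jar side [(0.79, [177, 219])]
cereal_box scene [(0.73, [158, 240])]
cereal_box side [(0.62, [175, 220]), (0.59, [354, 500])]
dipper scene []
dipper side [(0.6, [307, 259])]
scoop scene []
scoop side [(0.96, [201, 174])]
silicone_lid scene [(0.92, [279, 288])]
silicone_lid side [(0.82, [248, 357])]
1.45
```

View pics/scene0.png

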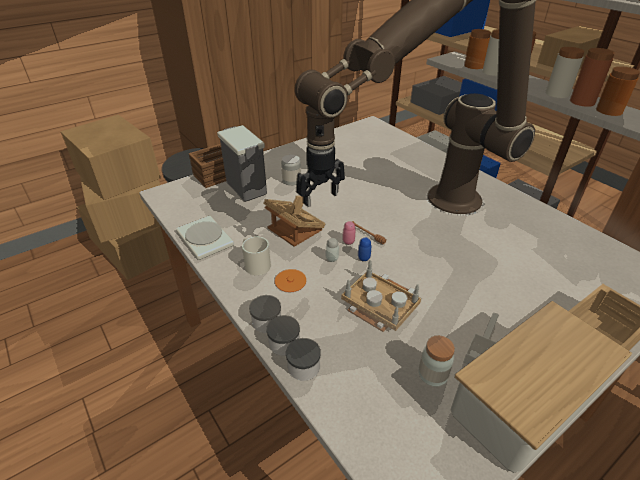

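View pics/side0.png

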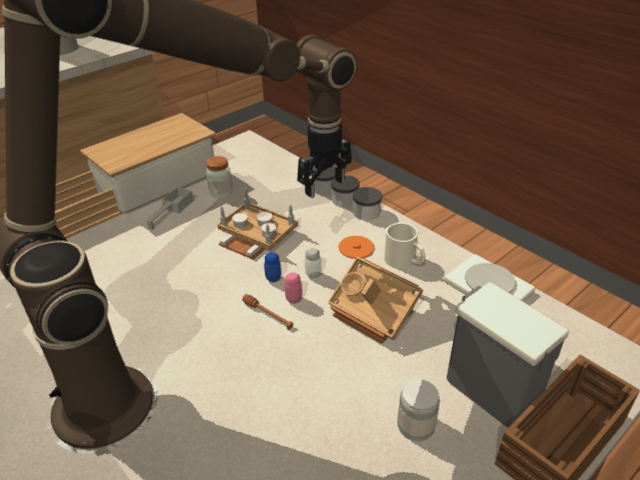

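The glass shaker (pale with a steel cap) is at scene (251,331) and side (262,312). Blue is at scene (250,364) and side (266,271), and pink is at scene (233,349) and side (287,292). I'll confirm this on enlarged crops that also show the tray and stand.

```bash
python3 - <<'E'
import cv2
a=cv2.imread('pics/side0.png')[190:345,210:430]; cv2.imwrite('pics/sidec.png',cv2.resize(a,None,fx=3.6,fy=3.6,interpolation=cv2.INTER_CUBIC))
a=cv2.imread('pics/scene0.png')[185:335,255:425]; cv2.imwrite('pics/scenec.png',cv2.resize(a,None,fx=4,fy=4,interpolation=cv2.INTER_CUBIC))
E
```

```text
(no output)
```

View pics/sidec.png

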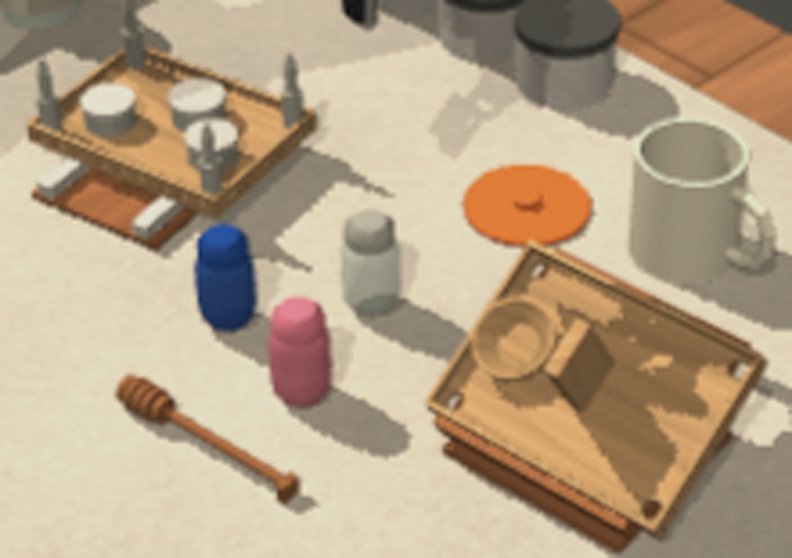

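View pics/scenec.png

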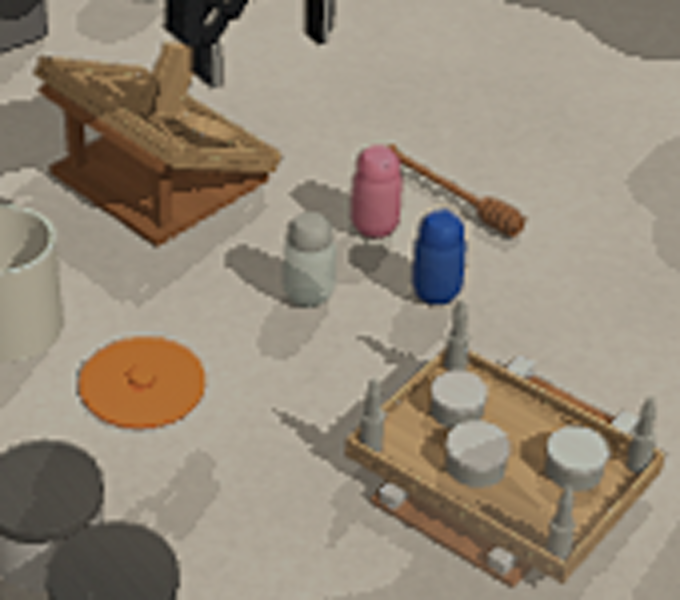

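The crops confirm it. The clear glass shaker with the grey cap is at side crop (370,262) and scene crop (310,258); the blue and pink ones are look-alikes. The tray's high edge faces world +x and its dish is on the +y side. The post tips and holes are readable in both crops, so next I'll fit the poses.

```bash
cat > fit.py <<'E'
from h import *
from scipy.optimize import least_squares
S=lambda u,v:(190+(v+.5)/3.6-.5,210+(u+.5)/3.6-.5); C=lambda u,v:(185+(v+.5)/4-.5,255+(u+.5)/4-.5)
cs,cc=cam('side'),cam('scene')
for a,b,n in [((43,63),(648,399),'A'),((131,5),(567,487),'B'),((290,56),(374,381),'C'),((208,126),(460,304),'D'),
  ((371,215),(312,218),'shk cap mid'),((371,310),(308,303),'shk foot'),((528,197),(140,370),'lid knob'),((572,345),(170,60),'handle')]:
    X,e=tri([ray(cs,*S(*a)),ray(cc,*C(*b))]); print(n,X.round(4),np.round(e,4))
def fit(pts,side,scene,R,x0,f3):
    def res(p):
        r=[]
        for d,c in ((side,cs),(scene,cc)):
            for k,px in d.items(): r+=list(proj(c,R(p)@np.array(pts[k])+f3(p))-px)
        return np.array(r)
    o=least_squares(res,x0,loss='soft_l1'); print(o.x.round(4),'res',res(o.x).round(1)); return o.x
h=.094
tips={'A':(-.052,.077,h),'B':(.052,.077,h),'C':(.052,-.077,h),'D':(-.052,-.077,h)}
R=lambda p:Ro.from_euler('z',p[-1]).as_matrix()
fit(tips,{'A':S(43,63),'B':S(131,5),'C':S(290,56),'D':S(208,126)},{'A':C(648,399),'B':C(567,487),'C':C(374,381),'D':C(460,304)},R,[.6,.2,0,0],lambda p:p[:3])
# plate/rails ends of the stand (side: rail tops ; scene: rail tops)
T=lambda p:Ro.from_euler('zy',[p[-1],-np.pi/6]).as_matrix()
t={'h1':(.052,.077,.008),'h2':(.052,-.077,.008),'h3':(-.052,-.077,.008),'h4':(-.052,.077,.008),'c1':(.065,.09,.018),'c2':(.065,-.09,.018),'c3':(-.065,-.09,.018),'c4':(-.065,.09,.018)}
fit(t,{'h1':S(538,271),'h2':S(738,370),'h3':S(651,508),'h4':S(454,401),'c1':S(531,244),'c2':S(764,360),'c3':S(658,532),'c4':S(431,404)},{'c2':C(40,62),'c1':C(165,165),'c4':C(280,156)},T,[.6,-.2,.06,0],lambda p:p[:3])
for k,(z,pa,pb) in {'rail':(.02,[(50,180),(165,215)],[(505,558),(393,494)])}.items():
    for q in pa: print('side',onz(ray(cs,*S(*q)),z).round(4))
    for q in pb: print('scene',onz(ray(cc,*C(*q)),z).round(4))
E
python3 fit.py
```

```text
A [0.5209 0.2968 0.0905] [0.0006 0.0006]
B [0.6186 0.3197 0.0869] [0.0019 0.0019]
C [0.6599 0.1749 0.0909] [0.0005 0.0005]
D [0.5607 0.1494 0.0902] [0.0006 0.0006]
shk cap mid [0.5825 0.0011 0.0823] [0.0017 0.0017]
shk foot [ 0.583   0.0018 -0.0047] [0.0001 0.0001]
lid knob [0.7411 0.0016 0.0113] [0.0003 0.0003]
handle [ 0.5692 -0.206   0.1082] [0.0027 0.0027]
[ 0.5903  0.2355 -0.0038  0.2575] res [ 0.2 -0.4 -1.9 -0.9  0.3  0.1  0.4 -0.2  0.  -0.1  0.4 -0.3  0.1 -0.4
 -0.4 -0.3]
[ 0.5966 -0.2033  0.0483  0.1075] res [ 0.8  2.  -0.3  0.   0.1 -0.3  0.7  1.6  0.   1.3 -1.7 -0.4 -0.5 -1.9
  0.4 -0.8 -1.3 -0.2 -0.3  2.2  3.1 -0.6]
side [0.4888 0.2555 0.02  ]
side [0.5256 0.1627 0.02  ]
scene [0.6464 0.3025 0.02  ]
scene [0.6709 0.2148 0.02  ]
```

```bash
cat > plan.py <<'E'
from h import *
def plan(P,R,n):
    s=sense(); R0=Ro.from_rotvec(s['orientation']); rv=(R*R0.inv()).as_rotvec(degrees=True); d=np.array(P)-s['position']
    print('total',d.round(4),rv.round(2),'angle',np.linalg.norm(rv).round(1)); 
    print('per row /%d'%n,(d/n).round(4),(rv/n).round(2))
def tool(x,y,z): return Ro.from_matrix(np.array([x,y,z]).T)
E
python3 - <<'E'
from plan import *
T=Ro.from_euler('zy',[.1075,-np.pi/6]).as_matrix(); X,Y,Z=T.T
hp=np.array([.5966,-.2033,.0495])+.056*Z; print('handle',hp,'toolz',-Z)
plan(hp-.006*Z+.08*Z,tool(X,-Y,-Z),9)
print('pre',hp+.074*Z,'grasp',hp-.006*Z)
cs,cc=cam('side'),cam('scene')
from fit import S,C
for n,a,b in (('blue',(226,230),(442,214)),('pink',(299,302),(378,150)),('shk',(371,213),(312,216))):
    print(n,tri([ray(cs,*S(*a)),ray(cc,*C(*b))])[0].round(4))
E
```

```text
handle [ 0.5686     -0.2033      0.09799742] toolz [ 5.00000000e-01  3.46944695e-18 -8.66025404e-01]
total [-0.0934 -0.2033 -0.0801] [ 21.91 -24.41 -81.77] angle 88.1
per row /9 [-0.0104 -0.0226 -0.0089] [ 2.43 -2.71 -9.09]
pre [ 0.5316    -0.2033     0.1620833] grasp [ 0.5716     -0.2033      0.09280127]
A [0.5209 0.2968 0.0905] [0.0006 0.0006]
B [0.6186 0.3197 0.0869] [0.0019 0.0019]
C [0.6599 0.1749 0.0909] [0.0005 0.0005]
D [0.5607 0.1494 0.0902] [0.0006 0.0006]
shk cap mid [0.5825 0.0011 0.0823] [0.0017 0.0017]
shk foot [ 0.583   0.0018 -0.0047] [0.0001 0.0001]
lid knob [0.7411 0.0016 0.0113] [0.0003 0.0003]
handle [ 0.5692 -0.206   0.1082] [0.0027 0.0027]
[ 0.5903  0.2355 -0.0038  0.2575] res [ 0.2 -0.4 -1.9 -0.9  0.3  0.1  0.4 -0.2  0.  -0.1  0.4 -0.3  0.1 -0.4
 -0.4 -0.3]
[ 0.5966 -0.2033  0.0483  0.1075] res [ 0.8  2.  -0.3  0.   0.1 -0.3  0.7  1.6  0.   1.3 -1.7 -0.4 -0.5 -1.9
  0.4 -0.8 -1.3 -0.2 -0.3  2.2  3.1 -0.6]
side [0.4888 0.2555 0.02  ]
side [0.5256 0.1627 0.02  ]
scene [0.6464 0.3025 0.02  ]
scene [0.6709 0.2148 0.02  ]
blue [0.4997 0.0567 0.0831]
pink [ 0.4878 -0.0348  0.0833]
shk [0.5825 0.001  0.0842]
```

`from_euler` treats lowercase 'zy' as extrinsic, so my tray fit was wrong. I'll refit with intrinsic 'ZY'.

```bash
sed -i "s/'zy'/'ZY'/" fit.py; python3 - <<'E'
from plan import *
from fit import *
p=fit(t,{'h1':S(538,271),'h2':S(738,370),'h3':S(651,508),'h4':S(454,401)},{'c2':C(40,62),'c1':C(165,165),'c4':C(280,156)},T,[.6,-.2,.06,0],lambda p:p[:3])
X,Y,Z=T(p).T; hp=p[:3]+.056*Z; print('yaw deg',np.degrees(p[3]),'handle',hp,'toolz',-Z)
plan(hp+.074*Z,tool(X,-Y,-Z),9)
print('pre',hp+.074*Z,'grasp',hp-.006*Z)
E
```

```text
A [0.5209 0.2968 0.0905] [0.0006 0.0006]
B [0.6186 0.3197 0.0869] [0.0019 0.0019]
C [0.6599 0.1749 0.0909] [0.0005 0.0005]
D [0.5607 0.1494 0.0902] [0.0006 0.0006]
shk cap mid [0.5825 0.0011 0.0823] [0.0017 0.0017]
shk foot [ 0.583   0.0018 -0.0047] [0.0001 0.0001]
lid knob [0.7411 0.0016 0.0113] [0.0003 0.0003]
handle [ 0.5692 -0.206   0.1082] [0.0027 0.0027]
[ 0.5903  0.2355 -0.0038  0.2575] res [ 0.2 -0.4 -1.9 -0.9  0.3  0.1  0.4 -0.2  0.  -0.1  0.4 -0.3  0.1 -0.4
 -0.4 -0.3]
[ 0.5965 -0.2021  0.048   0.1351] res [ 0.   0.8  0.2  0.2  0.7  0.4  0.2  0.6 -0.9  0.1 -1.   0.1  0.3 -0.8
  0.  -1.7  0.4 -0.8 -1.9  3.3  1.6  0.1]
side [0.4888 0.2555 0.02  ]
side [0.5256 0.1627 0.02  ]
scene [0.6464 0.3025 0.02  ]
scene [0.6709 0.2148 0.02  ]
[ 0.5961 -0.2014  0.0487  0.1323] res [-0.3  0.6 -0.  -0.1  0.4 -0.1 -0.2  0.3  0.3 -0.6 -2.   3.4  1.6  0.3]
yaw deg 7.578894420344894 handle [ 0.56829892 -0.20506562  0.09718924] toolz [ 0.4956321   0.06594563 -0.8660254 ]
total [-0.0934 -0.2099 -0.081 ] [ 24.59 -21.54 -80.39] angle 86.8
per row /9 [-0.0104 -0.0233 -0.009 ] [ 2.73 -2.39 -8.93]
pre [ 0.53162214 -0.20994559  0.16127512] grasp [ 0.57127271 -0.20466994  0.09199309]
```

```bash
python3 -m handwheel '-0.012 -0.026 0 2.73 -2.39 -8.93 0;-0.012 -0.026 0 2.73 -2.39 -8.93 0;-0.012 -0.026 0 2.73 -2.39 -8.93 0;-0.012 -0.026 -0.01 2.73 -2.39 -8.93 0;-0.012 -0.026 -0.01 2.73 -2.39 -8.93 0;-0.012 -0.026 -0.01 2.73 -2.39 -8.93 0;-0.01 -0.026 -0.01 2.73 -2.39 -8.93 0;-0.01 -0.02 -0.01 2.73 -2.39 -8.93 0'
cat > goto.py <<'E'
from plan import *
def tr(p): return Ro.from_euler('ZY',[p[3],-np.pi/6]).as_matrix().T
p=[.5961,-.2018,.0487,.134]; X,Y,Z=tr(p); hp=np.array(p[:3])+.056*Z
E
python3 - <<'E'
from goto import *
plan(hp+.074*Z,tool(X,-Y,-Z),3); plan(hp-.006*Z,tool(X,-Y,-Z),3); print(sense()['joint_pos'])
E
```

```text
time_s: 2.45
position: [0.5336, -0.2076, 0.1947]
orientation: [-3.001, -0.391, -0.756]
ft_force: [-0.5, 0.3, 0.4]
width: 0.0853
total [-0.0019 -0.0029 -0.0335] [ 2.62 -1.56 -6.57] angle 7.2
per row /3 [-0.0006 -0.001  -0.0112] [ 0.87 -0.52 -2.19]
total [ 0.0377  0.0024 -0.1027] [ 2.62 -1.56 -6.57] angle 7.2
per row /3 [ 0.0126  0.0008 -0.0342] [ 0.87 -0.52 -2.19]
[-0.6315424   0.08571818  2.08992016  0.56060734  0.69259211  0.29236174]
```

```bash
python3 -m handwheel '-0.002 -0.003 -0.018 2.62 -1.56 -6.57 0;0 0 -0.016 0 0 0 0;0.01 0.001 -0.017 0 0 0 0; 0 0 0 0 0 0 0'
python3 - <<'E'
from goto import *
plan(hp-.006*Z,tool(X,-Y,-Z),3)
im=get_image('wrist'); cv2.imwrite('pics/w1.png',im[:,:,::-1])
print(recognise('handle','wrist')[:2]); c=cam('wrist')
for q in (hp, hp+.016*Z, hp+.016*Z+.02*X,hp+.016*Z-.02*X, hp-.048*Z+.052*X+.077*Y,hp-.048*Z+.052*X-.077*Y): print(proj(c,q,True).round(0))
E
```

```text
time_s: 2.95
position: [0.5392, -0.2116, 0.1419]
orientation: [-2.996, -0.186, -0.803]
ft_force: [0.7, -0.1, 0.7]
width: 0.0854
total [ 0.0322  0.0064 -0.0499] [-0.11 -0.    0.55] angle 0.6
per row /3 [ 0.0107  0.0021 -0.0166] [-0.04 -0.    0.18]
[{'position': [225.0, 316.9], 'p': 0.83}]
[262. 312.]
[273. 312.]
[235. 311.]
[309. 313.]
[161. 194.]
[158. 431.]
```

View pics/w1.png

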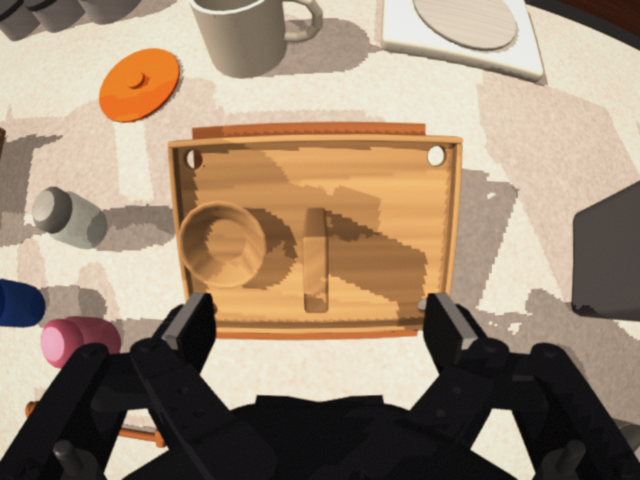

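The wrist view shows the bar top at rows 235-312, col 316, and the holes at (158,193) and (156,436). All are within 5 px of prediction, so I need about 2 mm more −y, then grasp.

```bash
python3 -m handwheel '0.011 0.001 -0.018 0 0 0 0;0.011 0.002 -0.018 0 0 0 0;0.01 0.001 -0.014 0 0 0 0;0 0 0 0 0 0 0'
python3 - <<'E'
from goto import *
plan(hp-.006*Z+[0,-.002,0],tool(X,-Y,-Z),1); print(sense()['ft_force'])
E
```

```text
time_s: 3.55
position: [0.5755, -0.2103, 0.0981]
orientation: [-2.999, -0.19, -0.82]
ft_force: [-0.2, -0.5, -0.6]
width: 0.0852
total [-0.0041  0.0031 -0.0061] [0.3  0.6  0.54] angle 0.9
per row /1 [-0.0041  0.0031 -0.0061] [0.3  0.6  0.54]
[-0.18190665 -0.5365814  -0.64864635]
```

```bash
python3 -m handwheel '-0.004 0.003 -0.006 0.3 0.6 0.5 0;0 0 0 0 0 0 0;0 0 0 0 0 0 0.5;0 0 0 0 0 0 1;0 0 0 0 0 0 1;0 0 0 0 0 0 1;0 0 0 0 0 0 1'
python3 - <<'E'
from goto import *
plan(hp-.006*Z+[0,-.002,0],tool(X,-Y,-Z),1); s=sense();print(s['ft_force'],s['torque'],s['width'])
E
```

```text
time_s: 4.42
position: [0.5717, -0.2076, 0.0953]
orientation: [-2.994, -0.202, -0.807]
ft_force: [-1.4, -1.5, 0.9]
width: 0.0111
total [-0.0003  0.0005 -0.0033] [ 0.05  0.17 -0.03] angle 0.2
per row /1 [-0.0003  0.0005 -0.0033] [ 0.05  0.17 -0.03]
[-1.4147905  -1.47002112  0.92658147] [-0.01475384  0.3163209   0.07562093] 0.011082089847801685
```

```bash
python3 -m handwheel '0 0 0.01 0 0 0 1;0 0 0.02 0 0 0 1;0 0 0.035 0 0 0 1;0 0 0.045 0 0 0 1;0 0 0.045 0 0 0 1'
python3 - <<'E'
from plan import *
c,s=np.cos(.2575),np.sin(.2575)
plan([.5903,.2355,.25],tool([c,s,0],[s,-c,0],[0,0,-1]),8); s=sense();print(s['ft_force'],s['torque'],s['width'])
E
```

```text
time_s: 5.05
position: [0.5632, -0.203, 0.2445]
orientation: [-2.992, -0.199, -0.773]
ft_force: [0.1, 0.8, -3.5]
width: 0.0117
total [0.0271 0.4385 0.0055] [-6.29 28.35  7.01] angle 29.9
per row /8 [0.0034 0.0548 0.0007] [-0.79  3.54  0.88]
[ 0.09760559  0.81198601 -3.46332368] [-0.06102709  0.4546202  -0.01210263] 0.011718052145058859
```

```bash
python3 -m handwheel '0.003 0.02 0 -0.8 3.6 0.9 1;0.003 0.04 0 -0.8 3.6 0.9 1;0.003 0.045 0 -0.8 3.6 0.9 1;0.003 0.045 0 -0.8 3.6 0.9 1;0.003 0.045 0 -0.8 3.6 0.9 1;0.003 0.045 0 -0.8 3.6 0.9 1;0.003 0.045 0 -0.8 3.6 0.9 1;0.003 0.04 0 -0.8 3.6 0.9 1'
python3 -m handwheel '0.003 0.04 0 0 0 0 1;0 0.03 0 0 0 0 1;0 0.01 0 0 0 0 1;0 0 0 0 0 0 1'
python3 - <<'E'
from plan import *
c,s=np.cos(.2575),np.sin(.2575)
plan([.5903,.2355,.17],tool([c,s,0],[s,-c,0],[0,0,-1]),8); s=sense();print(s['ft_force'],s['torque'],s['width'])
E
```

```text
time_s: 6.05
position: [0.5829, 0.1254, 0.249]
orientation: [3.099, 0.396, -0.036]
ft_force: [1.3, 0.2, -2.9]
width: 0.0115
time_s: 6.55
position: [0.5849, 0.21, 0.2465]
orientation: [3.095, 0.398, -0.042]
ft_force: [-0.3, -1.0, -3.3]
width: 0.0112
total [ 0.0054  0.0255 -0.0765] [ 1.36 -1.37  0.08] angle 1.9
per row /8 [ 0.0007  0.0032 -0.0096] [ 0.17 -0.17  0.01]
[-0.32459649 -0.963329   -3.2567718 ] [-0.03137661 -0.03747892  0.03371081] 0.011190412936435747
```

```bash
python3 -m handwheel '0.003 0.013 -0.018 1.3 -1.3 0 1;0.003 0.012 -0.018 0 0 0 1;0 0 -0.018 0 0 0 1;0 0 -0.018 0 0 0 1;0 0 0 0 0 0 1;0 0 0 0 0 0 1'
python3 - <<'E'
from plan import *
c,s=np.cos(.2575),np.sin(.2575)
plan([.5903,.2355,.17],tool([c,s,0],[s,-c,0],[0,0,-1]),1); s=sense();print(s['ft_force'],s['torque'],s['width'])
a=get_image('side');b=get_image('scene')
cv2.imwrite('pics/side2.png',a[:,:,::-1]);cv2.imwrite('pics/scene2.png',b[:,:,::-1])
A=cv2.resize(a[170:260,205:315],None,fx=3.6,fy=3.6,interpolation=cv2.INTER_CUBIC); B=cv2.resize(b[235:335,325:435],None,fx=3.6,fy=3.6,interpolation=cv2.INTER_CUBIC)
o=np.zeros((360,800,3),np.uint8);o[:A.shape[0],:396]=A;o[:360,400:796]=B;cv2.imwrite('pics/m2.png',o[:,:,::-1])
E
```

```text
time_s: 7.3
position: [0.5911, 0.2298, 0.1702]
orientation: [3.111, 0.393, -0.006]
ft_force: [0.4, 1.4, -2.8]
width: 0.0111
total [-0.0008  0.0057 -0.0002] [ 0.34 -0.16  0.37] angle 0.5
per row /1 [-0.0008  0.0057 -0.0002] [ 0.34 -0.16  0.37]
[ 0.36507511  1.41481198 -2.76074902] [ 0.03348608 -0.03349853 -0.043386  ] 0.011126821082967295
```

View pics/m2.png

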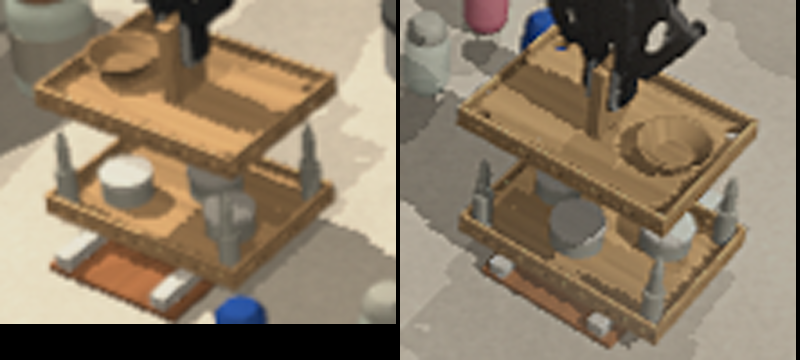

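The tray hangs level above the carriage. In the side half, the tray's rim corners are (37,90), (236,163) and (335,77), and the tips are (61,133), (309,124) and (228,190). In the scene half, the corners are (459,116), (665,220) and (757,125), and the tips are (485,162), (733,180) and (656,258). I'll fit the tray relative to the posts.

```bash
python3 - <<'E' | tail -5
from plan import *
from fit import fit,R,tips
from scipy.spatial.transform import Rotation as Ro
S=lambda u,v:(170+(v+.5)/3.6-.5,205+(u+.5)/3.6-.5); C=lambda u,v:(235+(v+.5)/3.6-.5,325+(u-400+.5)/3.6-.5)
t={}
for n,z in (('t',.018),('b',0)):
    for k,(x,y) in {'A':(-.065,.09),'B':(.065,.09),'C':(.065,-.09),'D':(-.065,-.09)}.items(): t[n+k]=(x,y,z)
p=fit(t,{'tA':S(37,90),'tD':S(236,163),'tC':S(335,77),'bA':S(38,106),'bD':S(236,178),'bC':S(335,93)},{'tC':C(459,115),'tB':C(665,220),'tA':C(757,125),'bC':C(460,132),'bB':C(665,236),'bA':C(757,141)},R,[.59,.23,.12,.25],lambda p:p[:3])
q=fit(tips,{'A':S(61,133),'C':S(309,124),'D':S(228,190)},{'C':C(485,162),'A':C(733,180),'B':C(656,258)},R,[.59,.23,0,.25],lambda p:p[:3])
d=(q-p)[:2]; print('move xy',d,'in stand frame',R(q)[:2,:2].T@d,'dyaw deg',np.degrees(q[3]-p[3])); print(sense()['position'])
E
```

```text
[0.59   0.2285 0.1216 0.2762] res [-0.3 -1.5 -0.4 -0.7 -1.2  0.2  1.  -0.9  1.3 -0.3  0.   0.4 -0.4 -1.
  1.1  0.5 -0.8  0.1 -0.2 -1.5  1.7 -0.3 -0.3 -0.9]
[ 0.5923  0.237  -0.0006  0.2608] res [-0.7 -0.2 -0.2 -0.1  1.1 -0.4  0.2 -0.7 -0.5 -0.6  0.3  0.4]
move xy [0.00228233 0.00852493] in stand frame [0.00440352 0.00764804] dyaw deg -0.8812690529859971
[0.59092892 0.22994464 0.17044615]
```

```bash
python3 -m handwheel '0.0005 0.0065 0 0.3 -0.2 0.4 1;0 0 0 0 0 0 1;0 0 -0.005 0 0 0 1;0 0 -0.005 0 0 0 1;0 0 0 0 0 0 1'
python3 - <<'E'
from plan import *
c,s=np.cos(.258),np.sin(.258)
plan([.5915,.2366,.150],tool([c,s,0],[s,-c,0],[0,0,-1]),1); s=sense();print(s['ft_force'],s['torque'],s['width'])
E
```

```text
time_s: 8.02
position: [0.5925, 0.2375, 0.1619]
orientation: [-3.115, -0.406, -0.007]
ft_force: [-1.0, -0.1, -2.7]
width: 0.0113
total [-0.001  -0.0009 -0.0119] [-0.05  0.25 -0.07] angle 0.3
per row /1 [-0.001  -0.0009 -0.0119] [-0.05  0.25 -0.07]
[-1.02036129 -0.12480697 -2.66275099] [ 0.01870703 -0.00549858  0.03145567] 0.011300073009789649
```

```bash
python3 -m handwheel '-0.001 -0.001 -0.004 0 0.2 0 1;0 0 -0.004 0 0 0 1;0 0 -0.004 0 0 0 1;0 0 -0.004 0 0 0 1;0 0 0 0 0 0 1'
python3 - <<'E'
from plan import *
c,s=np.cos(.258),np.sin(.258)
plan([.5915,.2366,.140],tool([c,s,0],[s,-c,0],[0,0,-1]),1); s=sense();print(s['ft_force'],s['torque'],s['width'])
a=get_image('side');b=get_image('scene')
A=cv2.resize(a[175:255,205:305],None,fx=4,fy=4,interpolation=cv2.INTER_CUBIC); B=cv2.resize(b[245:345,330:430],None,fx=4,fy=4,interpolation=cv2.INTER_CUBIC)
o=np.zeros((400,800,3),np.uint8);o[:A.shape[0],:400]=A;o[:400,400:800]=B;cv2.imwrite('pics/m3.png',o[:,:,::-1])
E
```

```text
time_s: 8.65
position: [0.5912, 0.2362, 0.1442]
orientation: [-3.115, -0.406, 0.0]
ft_force: [-0.2, 0.6, -3.8]
width: 0.0115
total [ 0.0003  0.0004 -0.0042] [-0.03 -0.01 -0.05] angle 0.1
per row /1 [ 0.0003  0.0004 -0.0042] [-0.03 -0.01 -0.05]
[-0.15963952  0.59073241 -3.82576996] [-0.0360912  -0.04374907 -0.03030264] 0.01151139827413172
```

View pics/m3.png

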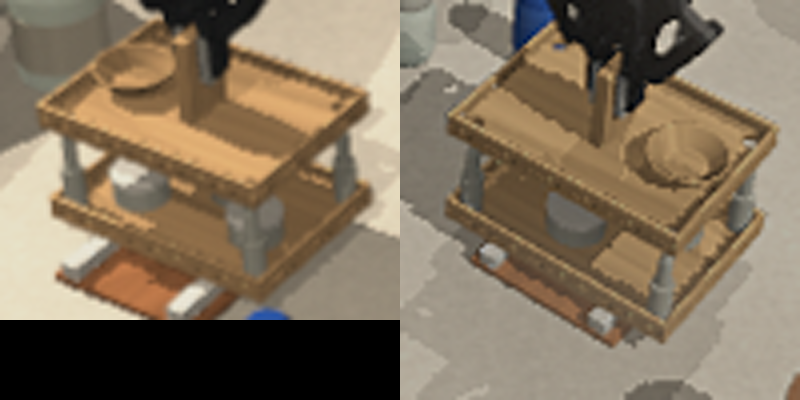

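The tray sits over the posts with the tips at underside height and no contact force yet. I'll carry on down, feeling for the posts.

```bash
python3 -m handwheel '0 0 -0.003 0 0 0 1;0 0 -0.003 0 0 0 1;0 0 0 0 0 0 1'
python3 -m handwheel '0 0 -0.003 0 0 0 1;0 0 -0.003 0 0 0 1;0 0 0 0 0 0 1'
```

```text
time_s: 9.12
position: [0.5919, 0.2364, 0.1388]
orientation: [-3.114, -0.406, -0.003]
ft_force: [0.1, 0.5, -3.5]
width: 0.0112
time_s: 9.5
position: [0.5923, 0.2369, 0.1328]
orientation: [-3.114, -0.404, -0.005]
ft_force: [1.8, 0.5, -2.7]
width: 0.0117
```

```bash
python3 -m handwheel '0 0 -0.003 0 0 0 1;0 0 -0.003 0 0 0 1;0 0 0 0 0 0 1'
python3 -m handwheel '0 0 -0.003 0 0 0 1;0 0 -0.003 0 0 0 1;0 0 0 0 0 0 1'
python3 -m handwheel '0 0 -0.003 0 0 0 1;0 0 -0.003 0 0 0 1;0 0 0 0 0 0 1'
```

```text
time_s: 9.88
position: [0.5928, 0.2379, 0.127]
orientation: [-3.112, -0.403, -0.007]
ft_force: [0.1, -0.4, -3.1]
width: 0.0114
time_s: 10.25
position: [0.5928, 0.2381, 0.1206]
orientation: [-3.112, -0.403, -0.007]
ft_force: [0.3, 0.9, -3.0]
width: 0.011
time_s: 10.62
position: [0.5928, 0.2381, 0.1141]
orientation: [-3.112, -0.402, -0.007]
ft_force: [0.2, 2.0, -3.5]
width: 0.0115
```

```bash
python3 -m handwheel '0 0 -0.002 0 0 0 1;0 0 0 0 0 0 1'
python3 -m handwheel '0 0 -0.002 0 0 0 1;0 0 0 0 0 0 1'
python3 -m handwheel '0 0 -0.002 0 0 0 1;0 0 0 0 0 0 1'
```

```text
time_s: 10.88
position: [0.5928, 0.2381, 0.1119]
orientation: [-3.112, -0.402, -0.007]
ft_force: [0.8, 1.5, -3.9]
width: 0.0117
time_s: 11.12
position: [0.5928, 0.2381, 0.1098]
orientation: [-3.112, -0.402, -0.007]
ft_force: [-0.9, 2.0, -3.1]
width: 0.0111
time_s: 11.38
position: [0.5928, 0.2381, 0.1077]
orientation: [-3.112, -0.402, -0.007]
ft_force: [1.1, 1.1, -3.3]
width: 0.011
```

```bash
python3 -m handwheel '0 0 -0.0015 0 0 0 1;0 0 0 0 0 0 1'
python3 -m handwheel '0 0 -0.0015 0 0 0 1;0 0 0 0 0 0 1'
python3 - <<'E'
from plan import *
s=sense();print(s['ft_force'],s['torque'])
a=get_image('side');b=get_image('scene')
A=cv2.resize(a[175:255,205:305],None,fx=4,fy=4,interpolation=cv2.INTER_CUBIC); B=cv2.resize(b[245:345,330:430],None,fx=4,fy=4,interpolation=cv2.INTER_CUBIC)
o=np.zeros((400,800,3),np.uint8);o[:A.shape[0],:400]=A;o[:400,400:800]=B;cv2.imwrite('pics/m4.png',o[:,:,::-1])
E
```

```text
time_s: 11.62
position: [0.5929, 0.2381, 0.1061]
orientation: [-3.112, -0.403, -0.007]
ft_force: [-0.2, 1.3, -3.6]
width: 0.0111
time_s: 11.88
position: [0.5929, 0.2382, 0.1057]
orientation: [-3.112, -0.403, -0.007]
ft_force: [-0.7, 1.1, -2.0]
width: 0.0119
[-0.71483631  1.11307297 -1.9533442 ] [ 0.01976956  0.08406288 -0.11415106]
```

View pics/m4.png

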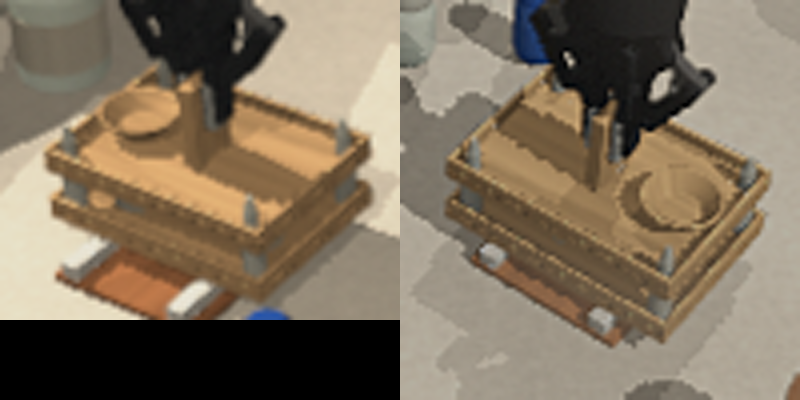

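All four posts show through the holes, and the last 1.5 mm step moved only 0.4 mm, so the tray has reached the shoulders. I'll press a little to confirm.

```bash
python3 -m handwheel '0 0 -0.003 0 0 0 1;0 0 -0.003 0 0 0 1;0 0 0 0 0 0 1'; python3 -c "
from rig import *
s=sense();print(s['ft_force'],s['torque'])"
```

```text
time_s: 12.35
position: [0.5941, 0.2385, 0.1059]
orientation: [-3.112, -0.404, -0.009]
ft_force: [-0.1, 0.2, -3.3]
width: 0.0109
[-0.11924615  0.18566724 -3.32834133] [ 0.09122208  0.04106183 -0.07588582]
```

```bash
python3 -m handwheel '0 0 -0.003 0 0 0 1;0 0 -0.004 0 0 0 1'; python3 -m handwheel '0 0 -0.006 0 0 0 1';  python3 -c "
from rig import *
s=sense();print(s['ft_force'],s['torque'])"
```

```text
time_s: 12.6
position: [0.5945, 0.2388, 0.1053]
orientation: [-3.113, -0.404, -0.006]
ft_force: [-12.3, -2.4, 25.1]
width: 0.0117
time_s: 12.72
position: [0.5945, 0.2388, 0.1052]
orientation: [-3.113, -0.404, -0.003]
ft_force: [-15.4, -3.4, 35.3]
width: 0.0115
[-15.42525359  -3.44634076  35.31765255] [-0.82073579  2.28980251 -0.21423008]
```

```bash
python3 -m handwheel '0 0 0.001 0 0 0 1;0 0 0 0 0 0 1;0 0 0 0 0 0 0.7;0 0 0 0 0 0 0.6;0 0 0 0 0 0 0.6;0 0 0.01 0 0 0 0.6;0 0 0.03 0 0 0 0.6;0 0 0.04 0 0 0 0.4'
python3 -m handwheel '0 0 0.03 0 0 0 0;-0.02 -0.03 0.03 0 0 0 0;-0.02 -0.05 0 0 0 0 0;0 -0.05 0 0 0 0 0;0 0 0 0 0 0 0'
python3 - <<'E'
from plan import *
s=sense();print(s['ft_force'])
a=get_image('side');b=get_image('scene');im=get_image('wrist')
cv2.imwrite('pics/side5.png',a[:,:,::-1]);cv2.imwrite('pics/scene5.png',b[:,:,::-1]);cv2.imwrite('pics/w5.png',im[:,:,::-1])
A=cv2.resize(a[170:320,205:335],None,fx=3.0,fy=3.0,interpolation=cv2.INTER_CUBIC); B=cv2.resize(b[215:345,310:440],None,fx=3.0,fy=3.0,interpolation=cv2.INTER_CUBIC)
o=np.zeros((450,800,3),np.uint8);o[:A.shape[0],:390]=A;o[:390,400:790]=B;cv2.imwrite('pics/m5.png',o[:,:,::-1])
for c in('side','scene','wrist'):print([(x['p'],x['position']) for x in recognise('dish',c)[:2]],[(x['p'],x['position']) for x in recognise('shaker',c)[:3]])
E
```

```text
time_s: 13.72
position: [0.5924, 0.2367, 0.1833]
orientation: [3.114, 0.406, -0.007]
ft_force: [0.3, -0.3, 0.3]
width: 0.0501
time_s: 14.35
position: [0.5562, 0.1052, 0.256]
orientation: [3.114, 0.411, 0.023]
ft_force: [-0.3, -0.3, -0.3]
width: 0.0854
[-0.26665763 -0.34813941 -0.28285368]
[(0.87, [216.1, 256.7])] [(0.93, [288.1, 292.4]), (0.66, [267.5, 268.9]), (0.6, [263.5, 310.7])]
[(0.76, [288.0, 383.7])] [(0.82, [249.5, 330.3]), (0.78, [249.8, 360.5]), (0.66, [232.6, 352.5])]
[(0.73, [135.4, 198.3])] [(0.9, [290.7, 418.4]), (0.85, [210.4, 429.7]), (0.6, [136.7, 198.0])]
```

View pics/m5.png

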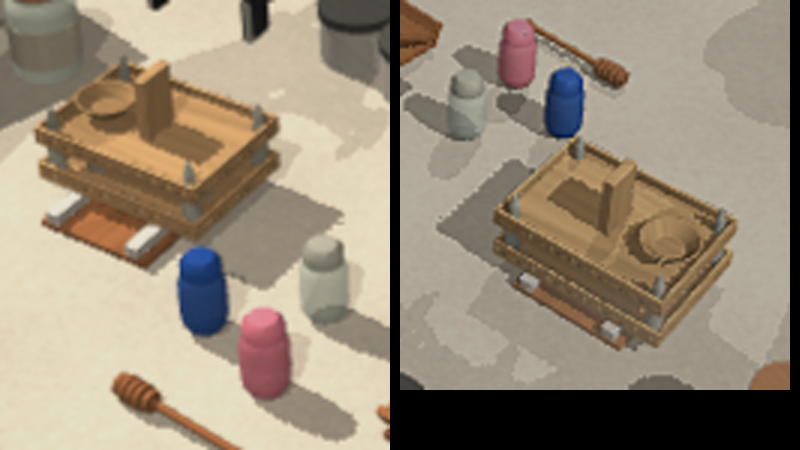

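The tray sits level on the shoulders, with posts showing through at all four corners. Next I'll locate the shaker and dish from the three cameras.

```bash
python3 - <<'E'
from plan import *
S=lambda u,v:(170+(v+.5)/3-.5,205+(u+.5)/3-.5); C=lambda u,v:(215+(v+.5)/3-.5,310+(u-400+.5)/3-.5)
cs,cc,cw=cam('side'),cam('scene'),cam('wrist'); print(sense()['position'])
for n,a,b in (('cap top',(325,243),(467,76)),('foot',(324,315),(466,132)),('dishrim',(107,98),(669,238))):
    X,e=tri([ray(cs,*S(*a)),ray(cc,*C(*b))]); print(n,X.round(4),np.round(e,4),proj(cw,X,True).round(0))
print(tri([ray(cs,263.5,310.7),ray(cc,249.5,330.3)]))
for n,X in (('dishpred',(.579,.2945,.084)),('shk mid',(.5828,.0014,.04)),('shk top',(.5828,.0014,.08))): print(n,proj(cw,X,True).round(0))
print('wrist ray shk z.04',onz(ray(cw,210.4,429.7,True),.04),'dish z.08',onz(ray(cw,135.4,198.3,True),.078))
E
```

```text
[0.55568179 0.10888587 0.25407965]
cap top [5.833e-01 1.000e-04 7.850e-02] [0.0011 0.0011] [218. 445.]
foot [5.817e-01 2.000e-04 7.000e-04] [0.0001 0.0001] [202. 421.]
dishrim [0.5776 0.2902 0.0825] [0.0007 0.0007] [142. 128.]
(array([ 5.81822364e-01, -2.14833876e-04,  3.85883165e-02]), [np.float64(0.004637043103769201), np.float64(0.004637043103769533)])
dishpred [140. 123.]
shk mid [209. 431.]
shk top [218. 444.]
wrist ray shk z.04 [0.58094602 0.00230101 0.04      ] dish z.08 [0.59669065 0.22569686 0.078     ]
```

View pics/w5.png

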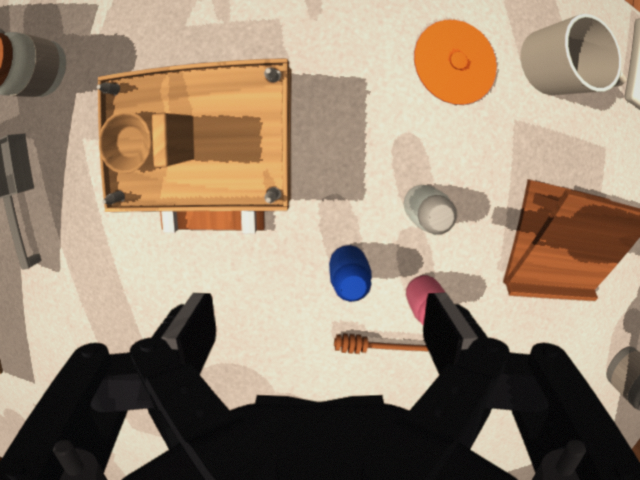

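In the wrist view the shaker's cap is at (213,438), blue is at (285,352) and pink is at (300,425). The dish rim is centred at (141,126), agreeing with the two-camera points to within a few mm. Next I move over the shaker.

```bash
python3 - <<'E'
from plan import *
cw=cam('wrist'); print('cap wrist',onz(ray(cw,213,438,True),.08),'dish wrist',onz(ray(cw,141,126,True),.084))
c,s=np.cos(.258),np.sin(.258)
plan([.582,.001,.15],tool([c,s,0],[s,-c,0],[0,0,-1]),4); print(sense()['joint_pos'])
E
```

```text
cap wrist [0.58592665 0.00853154 0.08      ] dish wrist [0.57882472 0.29130102 0.084     ]
total [ 0.0263 -0.1079 -0.1041] [-0.14  0.64 -0.54] angle 0.9
per row /4 [ 0.0066 -0.027  -0.026 ] [-0.03  0.16 -0.14]
[1.15972812e-01 1.77824881e-01 1.77100394e+00 1.25223954e-03
 1.18131433e+00 1.41882802e+00]
```

```bash
python3 -m handwheel '0.007 -0.027 -0.02 0 0.2 0 0;0.007 -0.03 -0.02 0 0.2 -0.5 0;0.007 -0.03 -0.02 0 0.2 0 0;0.004 -0.02 -0.01 0 0 0 0;0 0 0 0 0 0 0;0 0 0 0 0 0 0'
python3 - <<'E'
from plan import *
cw=cam('wrist');im=get_image('wrist'); print(sense()['position'])
cv2.imwrite('pics/w6.png',im[:,:,::-1])
for x in recognise('shaker','wrist')[:3]: print(x, onz(ray(cw,*x['position'],True),.045))
for X in ((.5825,.001,.08),(.5825,.001,.0)):print(proj(cw,X,True).round(0))
E
```

```text
time_s: 15.55
position: [0.5824, 0.0033, 0.1828]
orientation: [-3.11, -0.413, -0.004]
ft_force: [-0.4, -0.4, -0.3]
width: 0.0855
[0.58244918 0.00338213 0.18288917]
{'position': [297.3, 231.1], 'p': 0.73} [0.50441008 0.0572027  0.045     ]
{'position': [224.2, 321.8], 'p': 0.69} [0.58362125 0.00150516 0.045     ]
{'position': [336.7, 328.3], 'p': 0.64} [ 0.49007623 -0.02962384  0.045     ]
[240. 322.]
[212. 322.]
```

View pics/w6.png

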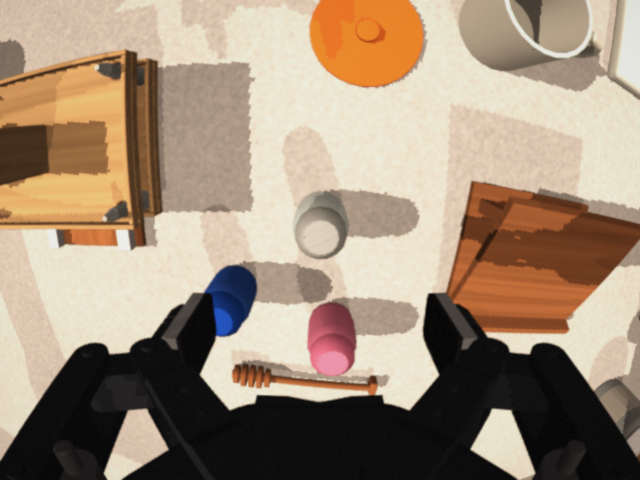

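The cap is at (237,321), 3 px from the prediction, and the fingers have clear space on both sides. Descending to grasp.

```bash
python3 -m handwheel '0.001 -0.002 -0.03 0 0 0 0;0 0 -0.035 0 0 0 0;0 0 -0.035 0 0 0 0;0 0 -0.025 0 0 0 0;0 0 -0.01 0 0 0 0;0 0 0 0 0 0 0'; python3 - <<'E'
from plan import *
c,s=np.cos(.258),np.sin(.258)
plan([.5832,.0015,.034],tool([c,s,0],[s,-c,0],[0,0,-1]),1)
E
```

```text
time_s: 16.4
position: [0.5882, 0.0066, 0.0516]
orientation: [-3.11, -0.425, -0.027]
ft_force: [0.0, -0.2, 0.9]
width: 0.0853
total [-0.005  -0.0051 -0.0176] [-0.27  0.94 -0.77] angle 1.2
per row /1 [-0.005  -0.0051 -0.0176] [-0.27  0.94 -0.77]
```

```bash
python3 -m handwheel '-0.004 -0.004 -0.008 -0.2 0.9 -0.8 0;0 0 -0.006 0 0 0 0;0 0 -0.002 0 0 0 0;0 0 0 0 0 0 0'; python3 - <<'E'
from plan import *
c,s=np.cos(.258),np.sin(.258)
plan([.5832,.0015,.034],tool([c,s,0],[s,-c,0],[0,0,-1]),1)
E
```

```text
time_s: 16.9
position: [0.5867, 0.0023, 0.038]
orientation: [3.116, 0.402, 0.009]
ft_force: [0.4, 0.3, 0.2]
width: 0.0853
total [-0.0035 -0.0008 -0.004 ] [-0.03  0.33  0.07] angle 0.3
per row /1 [-0.0035 -0.0008 -0.004 ] [-0.03  0.33  0.07]
```

```bash
python3 -m handwheel '-0.0035 -0.001 -0.003 0 0.3 0 0;0 0 0 0 0 0 0.3;0 0 0 0 0 0 0.4;0 0 0 0 0 0 0.5;0 0 0 0 0 0 0.7;0 0 0 0 0 0 0.7;0 0 0 0 0 0 0.7'; python3 - <<'E'
from plan import *
c,s=np.cos(.258),np.sin(.258)
plan([.5832,.0015,.034],tool([c,s,0],[s,-c,0],[0,0,-1]),1)
E
```

```text
time_s: 17.77
position: [0.5833, 0.0013, 0.0356]
orientation: [-3.115, -0.402, -0.001]
ft_force: [-0.7, -0.0, 0.0]
width: 0.0407
total [-0.0001  0.0002 -0.0016] [-0.03  0.05  0.07] angle 0.1
per row /1 [-0.0001  0.0002 -0.0016] [-0.03  0.05  0.07]
```

```bash
python3 -m handwheel '0 0 0.01 0 0 0 0.7;0 0 0.025 0 0 0 0.7;0 0 0.04 0 0 0 0.7;0 0 0.045 0 0 0 0.7;0 0 0.045 0 0 0 0.7;0 0 0.025 0 0 0 0.7;0 0 0 0 0 0 0.7'
python3 - <<'E'
from plan import *
c,s=np.cos(.258),np.sin(.258)
print(sense()['ft_force'],sense()['width'],sense()['joint_pos'])
plan([.5778,.291,.21],tool([-s,c,0],[c,s,0],[0,0,-1]),10)
E
```

```text
time_s: 18.65
position: [0.5803, 0.0012, 0.2317]
orientation: [-3.115, -0.402, 0.001]
ft_force: [0.4, -0.2, -1.6]
width: 0.0406
[ 0.43310967 -0.22232061 -1.61909145] 0.040647947133664694 [-7.31164452e-02  2.33858515e-01  1.75069209e+00  3.09103072e-04
  1.15805433e+00  1.24090200e+00]
total [-0.0025  0.2898 -0.0217] [ 3.000e-02 -6.000e-02  9.008e+01] angle 90.1
per row /10 [-0.0003  0.029  -0.0022] [ 0.   -0.01  9.01]
```

```bash
python3 -m handwheel '0 0.015 0 0 0 5 0.7;0 0.03 0 0 0 10 0.7;0 0.035 0 0 0 10 0.7;0 0.035 0 0 0 10 0.7;0 0.035 0 0 0 10 0.7;0 0.035 0 0 0 10 0.7;0 0.035 0 0 0 10 0.7;0 0.03 0 0 0 10 0.7'
python3 -m handwheel '0 0.03 0 0 0 10 0.7;0 0.01 0 0 0 5 0.7;0 0 0 0 0 0 0.7;0 0 0 0 0 0 0.7'
python3 - <<'E'
from plan import *
c,s=np.cos(.258),np.sin(.258)
plan([.5778,.291,.21],tool([-s,c,0],[c,s,0],[0,0,-1]),1)
E
```

```text
time_s: 19.65
position: [0.5714, 0.2541, 0.2159]
orientation: [-2.184, -2.257, 0.035]
ft_force: [0.9, 0.2, -1.3]
width: 0.0406
time_s: 20.15
position: [0.5665, 0.2957, 0.2071]
orientation: [-1.855, -2.53, 0.053]
ft_force: [0.1, 0.3, -1.6]
width: 0.0403
total [ 0.0113 -0.0047  0.0029] [ 1.39 -1.36 -2.72] angle 3.3
per row /1 [ 0.0113 -0.0047  0.0029] [ 1.39 -1.36 -2.72]
```

```bash
python3 -m handwheel '0.0115 -0.003 0 1.4 -1.4 -2.7 0.7;0 0 -0.02 0 0 0 0.7;0 0 -0.02 0 0 0 0.7;0 0 -0.015 0 0 0 0.7;0 0 0 0 0 0 0.7;0 0 0 0 0 0 0.7'
python3 - <<'E'
from plan import *
c,s=np.cos(.258),np.sin(.258)
plan([.5782,.2925,.137],tool([-s,c,0],[c,s,0],[0,0,-1]),1)
E
```

```text
time_s: 20.9
position: [0.5785, 0.2884, 0.1467]
orientation: [-1.93, -2.479, -0.0]
ft_force: [1.0, 0.0, -0.8]
width: 0.0402
total [-0.0003  0.0041 -0.0097] [-0.01 -0.01  0.58] angle 0.6
per row /1 [-0.0003  0.0041 -0.0097] [-0.01 -0.01  0.58]
```

```bash
python3 -m handwheel '0 0.004 -0.006 0 0 0.5 0.7;0 0 -0.003 0 0 0 0.7;0 0 0 0 0 0 0.7'
python3 - <<'E'
from plan import *
c,s=np.cos(.258),np.sin(.258)
plan([.5782,.2925,.137],tool([-s,c,0],[c,s,0],[0,0,-1]),1)
a=get_image('side');b=get_image('scene')
cv2.imwrite('pics/side7.png',a[:,:,::-1]);cv2.imwrite('pics/scene7.png',b[:,:,::-1])
A=cv2.resize(a[160:240,205:300],None,fx=4.2,fy=4.2,interpolation=cv2.INTER_CUBIC); B=cv2.resize(b[235:335,340:435],None,fx=4.2,fy=4.2,interpolation=cv2.INTER_CUBIC)
o=np.zeros((420,800,3),np.uint8);o[:A.shape[0],:399]=A;o[:420,401:800]=B;cv2.imwrite('pics/m7.png',o[:,:,::-1])
E
```

```text
time_s: 21.28
position: [0.5795, 0.2935, 0.1387]
orientation: [1.917, 2.487, 0.004]
ft_force: [0.2, 0.2, -2.4]
width: 0.0405
total [-0.0013 -0.001  -0.0017] [-0.09  0.15  0.03] angle 0.2
per row /1 [-0.0013 -0.001  -0.0017] [-0.09  0.15  0.03]
```

View pics/m7.png

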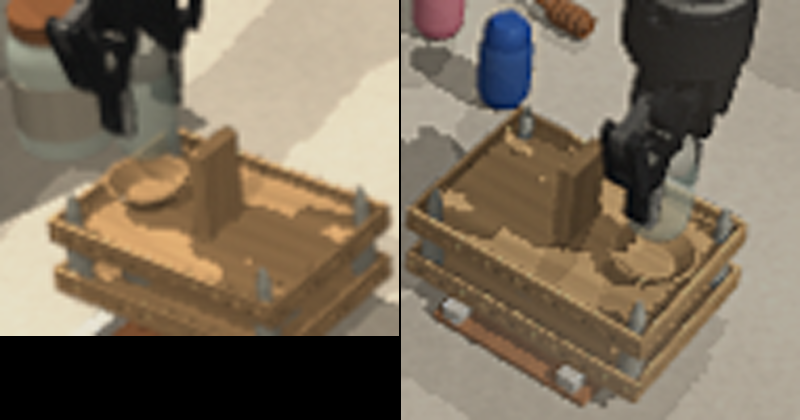

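All four posts still show through the tray and the shaker hangs just above the dish. In the side half the dish rim is about cols 108–188 and the shaker's right edge is col 182. In the scene half the rim is 605–695 and the shaker's right edge is about 698. I'll check these numerically.

```bash
python3 - <<'E'
from plan import *
from scipy.optimize import least_squares
cs,cc=cam('side'),cam('scene')
S=lambda p:((np.array(p)-[160,205]+.5)*4.2-.5)[::-1].round(0); C=lambda p:((np.array(p)-[235,340]+.5)*4.2-.5+[0,401])[::-1].round(0)
def circ(c,x,y,z,r):
    q=np.array([proj(c,(x+r*np.cos(a),y+r*np.sin(a),z)) for a in np.linspace(0,6.28,60)]); return q
def show(n,x,y,z,r):
    for nm,c,f in (('side',cs,S),('scene',cc,C)):
        q=np.array([f(v) for v in circ(c,x,y,z,r)]); print(n,nm,'cols',q[:,0].min(),q[:,0].max(),'rows',q[:,1].min(),q[:,1].max())
show('dish .578,.2925',.578,.2925,.084,.029)
show('dish .5776,.2902',.5776,.2902,.084,.029)
x,y,z=sense()['position']; print(x,y,z)
show('foot dome',x,y,z-.0356+.011,.020); show('body35',x,y,z-.0356+.035,.021); show('foot',x,y,z-.0356,.01)
# pixel check of dish from side5/scene5 crops at same scale : brightness rows
a=cv2.imread('pics/side7.png');b=cv2.imread('pics/scene7.png');a5=cv2.imread('pics/side5.png');b5=cv2.imread('pics/scene5.png')
for nm,i,j,(r0,r1,c0,c1) in (('side',a,a5,(180,202,228,255)),('scene',b,b5,(268,296,392,412))):
    d=np.abs(i.astype(int)-j).sum(2)
    print(nm,'cols',c0,c1)
    for r in range(r0,r1): print(r,''.join('#' if v>60 else '+' if v>30 else '.' for v in d[r,c0:c1]))
E
```

```text
dish .578,.2925 side cols 102.0 191.0 rows 151.0 201.0
dish .578,.2925 scene cols 607.0 699.0 rows 217.0 284.0
dish .5776,.2902 side cols 104.0 193.0 rows 153.0 203.0
dish .5776,.2902 scene cols 605.0 697.0 rows 215.0 282.0
0.5796241225762018 0.293463669306336 0.13893873043872135
foot dome side cols 113.0 175.0 rows 118.0 152.0
foot dome scene cols 625.0 690.0 rows 196.0 242.0
body35 side cols 107.0 173.0 rows 86.0 122.0
body35 scene cols 628.0 697.0 rows 167.0 215.0
foot side cols 130.0 161.0 rows 141.0 158.0
foot scene cols 640.0 672.0 rows 219.0 242.0
side cols 228 255
180 ########..++.##############
181 ########.###.##############
182 ########+#++.##############
183 #########+++.##############
184 #########.+.++#############
185 #########..++++############
186 #########+.++++############
187 +######+##++++++###########
188 +######+##+++++###+########
189 +######+##.+++##+..+#######
190 .######+##..+++#+..++######
191 ..+######+++.+++......++###
192 ....###++.++.++++........+#
193 .........++..++#+........##
194 .........+..++##+......####
195 ..........+++##+......+####
196 .....
[... 201 characters left out ...]

268 ####################
269 ####################
270 ################+###
271 ##############++####
272 ##############++####
273 #############+######
274 ###################+
275 ###################.
276 ###################.
277 ###################.
278 ###########+.#####+.
279 #########++#++.###..
280 +#############++.+..
281 .#########+#####+...
282 .#########++#####+++
283 .#########+++#####..
284 ##########+++++##+..
285 ##########+++++++...
286 .########+++++++#...
287 ..+#######+##++##+..
288 +.#######++++##++++.
289 ########++++++++++++
290 ######+++++++++.++++
291 ####++##++++++..++++
292 ####...+##++.....+++
293 ##................++
294 ##..++++++........++
295 +.++++++++++......++
```

```bash
python3 -m handwheel '-0.0015 -0.0022 0 0 0 0 0.7;0 0 -0.006 0 0 0 0.7;0 0 -0.006 0 0 0 0.7;0 0 -0.005 0 0 0 0.7;0 0 -0.005 0 0 0 0.7;0 0 0 0 0 0 0.7'
python3 - <<'E'
from plan import *
c,s=np.cos(.258),np.sin(.258)
plan([.578,.2912,.108],tool([-s,c,0],[c,s,0],[0,0,-1]),1);s=sense();print(s['ft_force'],s['torque'])
E
```

```text
time_s: 22.12
position: [0.5778, 0.2909, 0.1152]
orientation: [1.918, 2.487, 0.004]
ft_force: [-0.2, 0.8, -1.9]
width: 0.0404
total [ 0.0002  0.0003 -0.0072] [-0.09  0.14  0.05] angle 0.2
per row /1 [ 0.0002  0.0003 -0.0072] [-0.09  0.14  0.05]
[-0.23083053  0.82751663 -1.89529943] [ 0.01297228 -0.00978435  0.01826783]
```

```bash
python3 -m handwheel '0 0 -0.003 0 0 0 0.7;0 0 0 0 0 0 0.7'
python3 -m handwheel '0 0 -0.002 0 0 0 0.7;0 0 0 0 0 0 0.7'
python3 -m handwheel '0 0 -0.002 0 0 0 0.7'
python3 -m handwheel '0 0 -0.002 0 0 0 0.7'
python3 -c "
from rig import *
s=sense();print(s['ft_force'],s['torque'])"
```

```text
time_s: 22.38
position: [0.5779, 0.291, 0.1121]
orientation: [1.918, 2.487, 0.005]
ft_force: [1.5, -0.3, -1.5]
width: 0.0407
time_s: 22.62
position: [0.5782, 0.2911, 0.1103]
orientation: [1.917, 2.487, 0.006]
ft_force: [0.1, -0.2, -1.9]
width: 0.0404
time_s: 22.75
position: [0.5786, 0.2916, 0.1091]
orientation: [1.918, 2.486, 0.008]
ft_force: [-1.7, 2.4, 4.2]
width: 0.0405
time_s: 22.88
position: [0.5788, 0.2924, 0.1084]
orientation: [1.918, 2.487, 0.01]
ft_force: [-3.6, 1.0, 7.5]
width: 0.0407
[-3.5999109   0.95620071  7.5431933 ] [0.17857833 0.59184524 0.01241066]
```

```bash
python3 -m handwheel '0 0 -0.002 0 0 0 0.7'
python3 -m handwheel '0 0 -0.002 0 0 0 0.7'
python3 -m handwheel '0 0 0 0 0 0 0.7;0 0 0 0 0 0 0.7'
python3 -c "
from rig import *
s=sense();print(s['ft_force'],s['torque'])"
```

```text
time_s: 23.0
position: [0.5788, 0.2932, 0.1078]
orientation: [1.919, 2.487, 0.011]
ft_force: [-2.8, 0.2, 6.7]
width: 0.0407
time_s: 23.12
position: [0.5788, 0.2937, 0.1074]
orientation: [-1.919, -2.487, -0.012]
ft_force: [-4.2, -1.8, 9.2]
width: 0.0408
time_s: 23.38
position: [0.5788, 0.2937, 0.1077]
orientation: [1.919, 2.487, 0.012]
ft_force: [-0.7, -0.0, 0.5]
width: 0.0407
[-0.74266218 -0.01810006  0.50387898] [ 0.05036557  0.1073206  -0.02223482]
```

The cone guided the shaker to y = 0.2937, close to the grip-based estimate of 0.2945. The height, 0.1077, matches a foot resting on the dish floor. Releasing.

```bash
python3 -m handwheel '0 0 0 0 0 0 0.48;0 0 0 0 0 0 0.45;0 0 0 0 0 0 0.35;0 0 0 0 0 0 0.25;0 0 0 0 0 0 0.25'
python3 -m handwheel '0 0 0.01 0 0 0 0.25;0 0 0.025 0 0 0 0.25;0 0 0.04 0 0 0 0.25;0 0 0.04 0 0 0 0.25;0 0 0.03 0 0 0 0.25;-0.02 -0.04 0.02 0 0 0 0;-0.02 -0.06 0 0 0 0 0;-0.02 -0.06 0 0 0 0 0'
python3 -m handwheel '0 -0.03 0 0 0 0 0;0 0 0 0 0 0 0;0 0 0 0 0 0 0'
python3 - <<'E'
from plan import *
cs,cc,cw=cam('side'),cam('scene'),cam('wrist')
a=get_image('side');b=get_image('scene');w=get_image('wrist')
for n,i in(('side8',a),('scene8',b),('wrist8',w)): cv2.imwrite(f'pics/{n}.png',i[:,:,::-1])
D=np.array([.5785,.2925,.072])
for n,c,f in (('side',cs,0),('scene',cc,0),('wrist',cw,1)):
    print(n,'foot/mid/top pred',[proj(c,D+[0,0,h],f).round(1).tolist() for h in (0,.04,.08)],[(x['p'],x['position']) for x in recognise('shaker',n)[:4]])
A=cv2.cvtColor(a,cv2.COLOR_RGB2GRAY)
import sys
def diff(new,old,r0,r1,c0,c1):
    d=np.abs(new.astype(int)-cv2.imread(old)[:,:,::-1]).sum(2)
    for r in range(r0,r1): print(r,''.join('#' if v>60 else '+' if v>35 else '.' for v in d[r,c0:c1]))
print('side cols 225-260');diff(a,'pics/side5.png',170,212,225,260)
print('scene cols 375-420');diff(b,'pics/scene5.png',255,305,375,420)
E
```

```text
time_s: 24.0
position: [0.5794, 0.2934, 0.1072]
orientation: [1.918, 2.486, 0.013]
ft_force: [-0.1, 0.1, -0.0]
width: 0.0643
time_s: 25.0
position: [0.5197, 0.1333, 0.2837]
orientation: [1.905, 2.488, 0.024]
ft_force: [1.1, -0.6, -0.1]
width: 0.0853
time_s: 25.38
position: [0.5186, 0.0997, 0.2869]
orientation: [1.91, 2.481, 0.029]
ft_force: [-0.5, 0.4, -1.0]
width: 0.0854
side foot/mid/top pred [[205.0, 240.2], [192.8, 238.8], [180.3, 237.3]] [(0.98, [286.3, 291.3]), (0.7, [195.1, 239.7])]
scene foot/mid/top pred [[297.4, 399.0], [286.8, 400.7], [275.8, 402.4]] [(0.89, [285.8, 399.7]), (0.85, [249.0, 363.5]), (0.81, [232.7, 349.8])]
wrist foot/mid/top pred [[28.3, 425.6], [17.5, 439.2], [4.3, 456.1]] [(0.91, [230.2, 288.7]), (0.84, [299.4, 255.3]), (0.67, [22.7, 438.9])]
side cols 225-260
170 ...............#############.######
171 .................###########+######
172 .................##################
173 .................############.####.
174 .................############......
175 .................############......
176 .................############......
177 ................
[... 3198 characters left out ...]

291 .....######..+#############+++###............
292 .....#####+..++###########++++###............
293 .....####+.+++############+++####............
294 ......###..++#.########++++++####............
295 ........##.+++###########++++###+............
296 .........#.#++#..######++#++++##.............
297 ........++++#....+#####+++++++##...........+.
298 ........++.........#####+++++++.............+
299 ........+...........#######++...............+
300 ......................###+++...............+.
301 .....++...................................+..
302 ..++++.......................................
303 ..+#.........................................
304 .............................................
```

The silhouettes match an upright shaker at the dish in all three views. In the scene view the cap is at about (275,402) and the foot at about (299,399), against predictions of (276,402) and (297,399). The detections agree to 1–5 px and the arm is clear. Handing in.

```bash
python3 - <<'E'
from rig import *
s=sense();print(s['time_s'],s['ft_force'],s['width']);print(job_done())
E
```

```text
25.675 [-0.24009584  0.07676701  0.12772557] 0.08485746861841395
the job is handed in; nothing more can be done
None
```

I put the tray on the stand's four posts and set the clear glass shaker upright in its dish. The job was handed in at 25.7 s, with the gripper open and well clear of everything.

**Tray:**
- It went down over all four posts with almost no side force and stopped firmly on the shoulders. A 35 N press moved it less than 1 mm.
- Pictures afterwards showed it level with all four posts through the holes.

**Shaker:**
- As it went down, the dish's cone guided it about 3 mm in y.
- The foot came to rest at about 72 mm, the expected floor of the dish.
- After I let go, the views showed it upright within 1–5 px of the prediction. That used numbers only, because my 12 picture views were used up.

**Checks that failed or disagreed:**
- **Dish position:** the cameras and the grip-based estimate differed by about 4 mm in y. Feeling the cone settled it close to the grip-based value.
- **Shaker while held:** its edge in one side view looked about 5 mm off the predicted place. I put this down to the clear glass in front of the jar.
- **Detector:** the dish detections in the side and wrist views looked wrong, so I measured the dish by hand.
- **Tray fit:** my first fit used the wrong rotation order, which I corrected before grasping.
- **Bystanders:** I did not measure them at the end, but felt no unexpected contact during any move.

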